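# Clamp damp coasters in the star-wheel press

## Task

Clamp the two damp coasters flat to dry: slide their tray fully home against the stop under the press plate, then turn the star wheel on top clockwise, spoke after spoke, until you feel the plate grip the coasters firmly (about 30 N of clamping), and leave it clamped. Do not overtighten it, and leave the glass, the bitters bottle and the jigger where they stand.

Things in the scene. Friction and masses are not known exactly. Their poses are not given: they have to be found in the camera images.
- bed: fixed wooden bed of the press, 210 x 112 mm, top 26 mm over its origin; its height differs by up to 5 mm. Origin: under the press spindle. +x is the way the tray slides home, z up. Two rails (inner faces 100 mm apart, 11 mm high) guide the tray; a brass stop at x = +52 mm ends its travel.
- tray: loose steel tray, 0.3 to 0.65 kg, 104 x 96 mm, rim 12 mm high, sliding on the bed between the rails; origin mid underside, axes as the bed. A tongue 30 mm wide, 6 mm thick runs to -x and carries the knob. Home: its edge touches the stop, its origin at x = 0 of the bed; it starts 55 to 85 mm out (x negative). Sliding it takes 3 to 9 N.
- tray_knob (a point): top of the upright black knob (18 mm diameter, 38 mm tall above the tongue), 150 mm from the tray's origin along its -x; grip it from above or push it. At home it lies 150 mm from the wheel's axis.
- wheel_hub (a point): centre of the star wheel, on its vertical axis, at spoke height (185 mm over the worktop). Six level round spokes, 10 mm thick, 60 degrees apart, reach 90 mm out, with 18 mm balls at the ends; the frame turns with the wheel, z up, x along the spoke with the red ball. Hub 48 mm across, 18 mm above spoke centres; crossbeam and its brass nuts lie 22 mm and more below them.
- star_wheel (a joint): wheel angle, rad, 0 to 6.2, grows clockwise from above; starts 0 to 0.6; 1 rad lowers the plate 7 mm. It stays where it is left. Turning freely takes about 0.28 N m (4 N at 72 mm from the axis); each 10 N of clamping adds 0.07 N m (1 N at 72 mm), so 30 N of clamping is felt as 0.49 N m, 7 N at 72 mm, while it turns; less once it stands still; meeting a spoke may knock 8 N for a moment.
- plate_face (a point): middle of the metal underside of the press plate (80 x 74 mm), 73 mm above the worktop at wheel angle 0. Its black rubber pad (70 x 64 mm) stands 1 to 7 mm proud below it, set differently each time and not measured. The plate is sprung: once the pad touches, clamping grows by about 30 N per mm of further lowering, 0.2 N per milliradian of the wheel.
- plate: the press plate with its pad; origin as plate_face.
- low_coaster: lower wooden coaster, 90 x 84 x 9 mm, loose in the tray, whose floor is 6 mm thick; origin at the middle of its underside.
- top_coaster: upper wooden coaster, 90 x 84 x 9 mm, lying on the lower one; origin at the middle of its underside. The plate's pad presses on it: 12 to 50 N is a firm grip, above 70 N the coasters crack.
- tumbler: glass tumbler, 70 mm across, 87 mm tall, a bystander; origin under its middle.
- bitters: small bitters bottle, 39 mm across, 100 mm tall, a bystander; origin under its middle.
- jigger: steel double jigger, 43 mm across, 88 mm tall, a bystander; origin under its middle.
There are look-alikes about, which are no part of the job. Leave any turquoise look-alike of the top_coaster alone.

How it is judged (in metres and radians):
On the way, in this order (a step that is already met when the one before it is completed fails the run):
1. the tray is home against the stop, before the plate touches the coasters (x of tray in the frame of bed above -0.005 m and contact force between plate and top_coaster below 0.5 N), for 0.2 s.
2. the plate grips the coasters firmly (contact force between plate and top_coaster above 12 N), for 0.2 s.
At the end, for the whole second after the job is handed in: The tray is within 5 mm of the stop with both coasters in it (within 10 mm of its middle), the plate clamps the upper coaster with 12 to 50 N, and the wheel is at rest (x of tray in the frame of bed above -0.005 m and contact force between plate and top_coaster between 12 and 50 N and horizontal distance between each of top_coaster, low_coaster and tray below 0.01 m and velocity of joint star_wheel between -0.05 and 0.05 rad/s); the robot touches nothing.
It fails at once if the press is overtightened: more than 70 N on the coasters (contact force between plate and top_coaster above 70 N).
It fails at once if a bystander (tumbler, bitters bottle, jigger) is moved more than 30 mm (distance of any of tumbler, bitters, jigger from where it was at the start of the episode above 0.03 m).
It also fails if it takes over 72 s, if anything falls off the work surface, if the arm or the gripper's body presses on something with over 40 N, if the wrist force passes 120 N, or if a joint passes its speed limit or range.

## Robot

A 6-joint arm with a two-finger parallel gripper is mounted at the origin on a cart in front of the work surface, level with it; the furniture and walls round the work are solid. World frame = base frame: x ahead of the robot, y to its left, z up, the work surface at z = 0. Lengths are in mm, angles in rad, forces in N, time in s.
With the tool pointing down it reaches from about 275 to 1000 mm from the base axis. Payload 8.4 kg.
Tool frame: the origin (TCP) lies at the very end of the fingers, on their centre line; the grasp point (between the pads) lies 19 mm behind it; z points along the fingers, y is the line along which they close (so a half turn about z gives the same grasp; the last joint's range is limited). The gripper opens to 85 mm and grips with 20 to 120 N. Pads are 22 mm wide; open, the fingers measure 114 mm over their backs; the gripper's body (76 mm by 85 mm) begins 54 mm behind the grasp point. The pads swing forward as they close: fully open they stand 13 mm farther back than shut.
Start: joints at [1.153, 0.353, 1.633, -0, 1.155, -0.002], TCP at [252.45, 571.749, 231.281] pointing down, gripper open.
Joint ranges: [-2.63, 2.63], [-0.92, 2.1], [0.06, 2.66], [-1.3, 4.44], [0, 2.69], [-3.02, 3.02]. Speed limits (rad/s): [2.22, 2.22, 2.79, 3.14, 3.14, 3.14].

## Interface

Orientations are given as [roll, pitch, yaw] about the fixed x, y, z axes, in that order (R = Rz(yaw) Ry(pitch) Rx(roll)).
In Python, from rig import sensors, grab_frame, camera_params, order gives the robot as it stands. The module is installed in compiled form; this text tells all that it offers.
- The arm moves only by the tool move_arm, never from a script. Its argument "motion" is a list of rows, each a list of 7 numbers: the turn, a rotation vector about the tool's x, y, z in parts of the range, where 1.0 means pi rad, then the shift along the tool's x, y, z in parts of the range, where 1.0 means 0.5 m, then the finger opening in m, from 0 to 0.0854. A call has 1 to 8 rows; each row is the pose to reach, as a shift and turn from the pose commanded when the call began, along the tool's axes at that moment; what a row does not reach only later rows make up. A row lasts 1/8 s, in which the tool goes at most 62.5 mm and 10.7 degrees, less where a joint would pass 70% of its speed; a pose out of reach is approached as far as the arm can. Shift and turn numbers lie between -1 and 1, and a call with a number outside is refused. A call with a gripper value outside its range is refused whole. The fingers move at their own pace and stop on an object; "grip_force" is the grip in N (left out, the last holds). Time passes only in rows, so rows that repeat a pose let the fingers close. It gives the time, the measured TCP pose, the force, the opening and the grip force at its end, in the units of the state.
- sensors.sense(): the state, without advancing time (a new reading comes with each control period).
- grab_frame(name): name is "side" or "top" or "wrist"; returns (picture, depth): 384x512x3 uint8, red, green, blue; 384x512 float32, mm along the optical axis (not along the pixel's ray), 0 where there is no reading.
- camera_params(name): a dict with "camera_matrix" (3x3 intrinsics, pixels), "world_from_camera" (4x4, takes a point from camera to world coordinates). Camera axes: x right, y down, z forward; pixel columns grow to the right and rows downward; lengths in mm; the calibration is good to about 2 mm. A picture is of the moment at which its call begins: read the wrist's pose just before it. camera_params takes no time and is no camera call; for the wrist camera it gives the pose at the moment of the call.
- order.sign_off(): hands the job in; it is judged then, once.
The state is a dict: "clock": time; "qpos": joint angles; "qvel": joint speeds; "joint_efforts": joint torques, N m; "eef_pos": TCP position; "tcp_rot": TCP orientation; "contact_force": force on the tool from outside, world axes, zero at the start; "wrist_torque": the same for the moment, N m; "opening": opening from 0.0 (shut) to 1.0 (fully open); "grasp_force": force on a finger pad.
Only numpy, scipy, OpenCV 4.12 (cv2) and the standard library are available. Lean on these libraries where they do the work, as an engineer would, in place of code of your own. Each camera call takes 0.05 s, during which the arm holds its last target. There are 200 camera calls.

## Working session

There is one attempt and no reset: what is moved stays moved. The work goes in short steps, Python scripts to look and compute and a tool call to move; the robot and the scene stay as the last step left them, time stands still between calls to the robot, and variables do not carry over. Pictures are saved under pics/ and viewed, at most 10 in all, crops included, and the job is handed in when it is done.

Besides the shell and the picture viewer there is one more tool, called as name([rows], argument=value, ...), one row to a line, values as JSON. move_arm: Moves the arm, as the interface text tells. Its arguments: {"type":"object","properties":{"motion":{"type":"array","items":{"type":"array","items":{"type":"number"}}},"grip_force":{"type":"number"}},"required":["motion"]}

```bash
mkdir -p pics
cat > h.py <<'E'
import numpy as np, cv2
from rig import sensors, grab_frame, camera_params, order
def pts(depth,cp):
    K=np.array(cp["camera_matrix"]);T=np.array(cp["world_from_camera"])
    v,u=np.indices(depth.shape);z=depth
    P=np.stack([(u-K[0,2])/K[0,0]*z,(v-K[1,2])/K[1,1]*z,z],-1)
    return P@T[:3,:3].T+T[:3,3]
def snap(n,f):
    cp=camera_params(n);im,d=grab_frame(n)
    cv2.imwrite(f"pics/{f}.png",im[...,::-1]);np.savez(f"pics/{f}.npz",im=im,P=pts(d,cp),d=d)
    return im,d,cp
E
python3 - <<'E'
from h import *
for n in("side","top"):
    im,d,cp=snap(n,n+"0");print(n,np.array(cp["world_from_camera"]).round(2).tolist(),np.array(cp["camera_matrix"])[0])
a=cv2.imread("pics/side0.png");b=cv2.imread("pics/top0.png")
print(sensors.sense())
E
```

```text
side [[-0.98, -0.11, 0.16, 236.9], [-0.2, 0.54, -0.82, 1439.92], [-0.0, -0.83, -0.55, 1090.93], [0.0, 0.0, 0.0, 1.0]] [472.44194961   0.         252.80950184]
top [[-0.01, -0.98, 0.2, 306.18], [-1.0, 0.02, 0.03, 32.21], [-0.03, -0.2, -0.98, 1258.63], [0.0, 0.0, 0.0, 1.0]] [380.47750407   0.         253.67086798]
{'clock': 0.1, 'qpos': array([ 1.15255452e+00,  3.53611320e-01,  1.63402178e+00, -5.61122413e-05,
        1.15519911e+00, -2.38179225e-03]), 'qvel': array([ 8.76262473e-05, -1.97372765e-03, -3.64201077e-03,  5.87069462e-04,
        4.24311610e-04,  6.98346902e-04]), 'joint_efforts': array([ 6.27820318e-04, -6.06360841e+01, -3.42822182e+01,  9.67462483e-05,
        3.91204157e-03,  1.03686310e-05]), 'eef_pos': array([252.3260384 , 571.35672004, 230.63275125]), 'tcp_rot': array([-3.14035298e+00,  4.83550803e-05,  2.72575536e+00]), 'contact_force': array([ 0.09184424,  0.14703655, -0.43228541]), 'wrist_torque': array([-0.04954757, -0.0070131 , -0.00074628]), 'grasp_force': 0.0, 'opening': 0.9977752757177899}
```

View pics/top0.png

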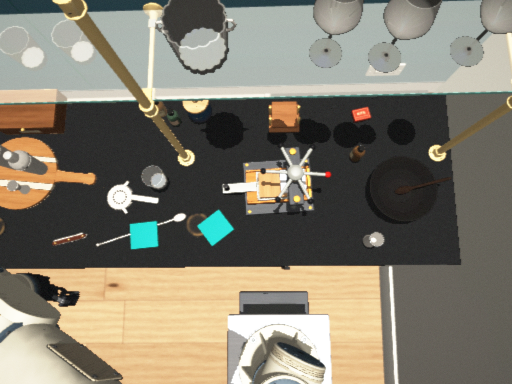

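View pics/side0.png

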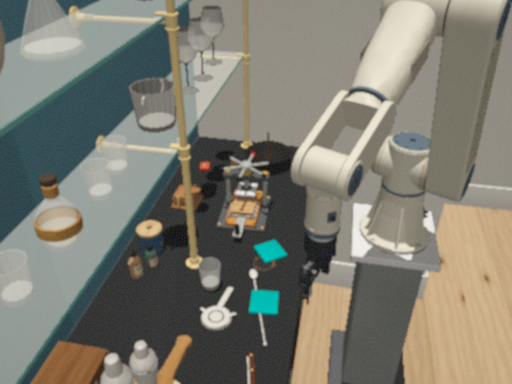

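The top view shows the press around (285,180), hub near (295,172), red ball at (328,174) and knob near (228,188). The bottle is near (357,153) and the jigger near (375,240); the tumbler is at (154,177). In the side view the press is at (245,195).

Run:
```python
from h import *
D=np.load("pics/top0.npz");P=D['P'];im=D['im']
for n,(u,v) in dict(hub=(295,172),red=(328,174),knob=(227,188),rail=(250,212),bot=(357,153),jig=(376,240),tum=(154,177),shelf=(300,90),shelf2=(300,40),bedcorner=(247,163),box=(284,108),post=(185,157),post2=(437,152)).items():
    print(n,P[v-1:v+2,u-1:u+2].reshape(-1,3)[[0,4,8]].round(0).tolist())
# high points of wheel
x,y,z=P[...,0],P[...,1],P[...,2]
m=(z>178)&(z<215)&(abs(x-P[172,295,0])<120)&(abs(y-P[172,295,1])<120)&(D['d']>0)
print(m.sum(),P[m].mean(0))
h=im[155:190,310:345].astype(int);r=(h[...,0]>150)&(h[...,1]<70)&(h[...,2]<70)
rv,ru=np.nonzero(r);print(ru.mean()+310,rv.mean()+155,P[155:190,310:345][r].round(0).tolist())
a=cv2.resize(im[140:225,210:340],None,fx=5,fy=5,interpolation=cv2.INTER_CUBIC)
S=np.load("pics/side0.npz")['im'];b=cv2.resize(S[140:245,190:300],None,fx=5,fy=5,interpolation=cv2.INTER_CUBIC)
cv2.imwrite("pics/c1.png",a[...,::-1]);cv2.imwrite("pics/c2.png",b[...,::-1])
```

```text
hub [[567.0, -52.0, 201.0], [563.0, -54.0, 203.0], [560.0, -57.0, 204.0]]
red [[561.0, -146.0, 194.0], [557.0, -148.0, 196.0], [555.0, -151.0, 194.0]]
knob [[549.0, 156.0, 72.0], [547.0, 153.0, 69.0], [549.0, 153.0, 40.0]]
rail [[479.0, 86.0, 14.0], [476.0, 82.0, 18.0], [473.0, 79.0, 11.0]]
bot [[659.0, -263.0, 68.0], [655.0, -266.0, 69.0], [652.0, -269.0, 68.0]]
jig [[381.0, -309.0, 51.0], [378.0, -313.0, 48.0], [374.0, -311.0, 63.0]]
tum [[604.0, 411.0, 11.0], [600.0, 407.0, 14.0], [596.0, 402.0, 17.0]]
shelf [[700.0, -50.0, 443.0], [699.0, -52.0, 442.0], [697.0, -54.0, 441.0]]
shelf2 [[828.0, -54.0, 442.0], [826.0, -56.0, 441.0], [823.0, -58.0, 443.0]]
bedcorner [[647.0, 95.0, 13.0], [642.0, 91.0, 18.0], [641.0, 88.0, 10.0]]
box [[828.0, -33.0, 47.0], [822.0, -36.0, 53.0], [818.0, -40.0, 53.0]]
post [[660.0, 298.0, 55.0], [661.0, 297.0, 40.0], [661.0, 297.0, 27.0]]
post2 [[671.0, -539.0, 23.0], [666.0, -540.0, 27.0], [662.0, -541.0, 30.0]]
824 [563.47637077 -54.49431462 191.67424046]
327.90909090909093 174.0 [[564.0, -143.0, 193.0], [565.0, -147.0, 189.0], [564.0, -149.0, 194.0], [564.0, -152.0, 192.0], [562.0, -144.0, 190.0], [561.0, -146.0, 194.0], [306.0, 32.0, 1259.0], [561.0, -152.0, 193.0], [608.0, -189.0, -2.0], [558.0, -146.0, 193.0], [557.0, -148.0, 196.0], [558.0, -152.0, 194.0], [560.0, -156.0, 185.0], [555.0, -143.0, 193.0], [555.0, -146.0, 192.0], [556.0, -150.0, 188.0], [555.0, -151.0, 194.0], [557.0, -156.0, 185.0], [553.0, -144.0, 189.0], [553.0, -146.0, 191.0], [553.0, -149.0, 189.0], [552.0, -152.0, 192.0]]
```

View pics/c1.png

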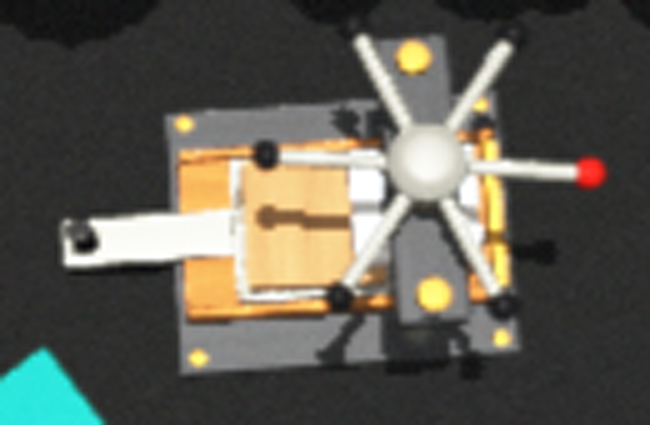

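View pics/c2.png

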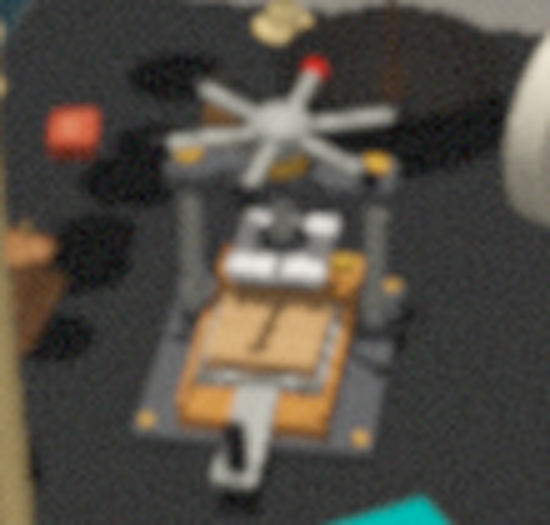

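Crop 1 (top): hub (428,163), red ball (590,173), the others at (503,303), (340,297), (265,153), (355,27), (515,35), knob (82,235), and bed screws at the corners. Crop 2 (side) shows the plate clear above the coasters, with the knob upright at the tongue's end.

Run:
```python
from h import *
cp=camera_params("top");K=np.array(cp["camera_matrix"]);T=np.array(cp["world_from_camera"])
def ray(c,z):
    u=c[0]/5+209.6;v=c[1]/5+139.6
    d=T[:3,:3]@np.linalg.solve(K,[u,v,1]);return T[:3,3]+d*(z-T[2,3])/d[2]
b=np.array([ray(c,185)for c in[(590,173),(503,303),(340,297),(265,153),(355,27),(515,35)]])
print(b.round(1)); print("pairs",((b[:3]+b[3:])/2).round(1))
c=b.mean(0);print("hub",c,"rad",np.linalg.norm(b-c,axis=1).round(1),"ang",np.degrees(np.arctan2(*(b-c)[:,1::-1].T)).round(1))
print("knob",ray((82,235),70))
s=np.array([ray(q,10)for q in[(184,124),(198,358),(502,338),(481,105)]]);print(s.round(1),np.diff(s,axis=0).round(1))
n=[ray(q,160)for q in[(413,57),(434,294)]];print(n)
t=[ray(q,32)for q in[(62,222),(68,266),(235,211),(242,253)]];print(np.round(t,1))
D=np.load("pics/top0.npz");P=D['P'];q=P[180:195,218:236].reshape(-1,3);k=(q[:,2]>55)&(q[:,2]<90);print(q[k].round(0))
q=P[175:195,235:246].reshape(-1,3);print("tongue z",np.median(q[:,2]));print("coaster",np.median(P[176:196,262:277,2]))
```

```text
[[ 559.4 -149.1  185. ]
 [ 484.2  -96.3  185. ]
 [ 489.    -3.6  185. ]
 [ 574.5   38.   185. ]
 [ 649.8  -16.   185. ]
 [ 643.1 -109.4  185. ]]
pairs [[566.9 -55.6 185. ]
 [567.  -56.1 185. ]
 [566.1 -56.5 185. ]]
hub [566.65983412 -56.05503626 185.        ] rad [93.3 91.8 93.7 94.4 92.3 93.2] ang [ -94.5 -154.   146.    85.2   25.7  -34.9]
knob [551.28677896 156.38002723  70.        ]
[[ 639.4   93.6   10. ]
 [ 479.3   85.2   10. ]
 [ 489.8 -115.6   10. ]
 [ 649.1 -107.6   10. ]] [[-160.1   -8.4    0. ]
 [  10.5 -200.9    0. ]
 [ 159.3    8.     0. ]]
[array([638.38662938, -51.31274091, 160.        ]), array([494.24882825, -59.33067523, 160.        ])]
[[568.1 173.7  32. ]
 [538.4 169.5  32. ]
 [573.7  59.2  32. ]
 [545.4  54.9  32. ]]
[[560. 163.  69.]
 [559. 159.  72.]
 [559. 156.  71.]
 [560. 154.  67.]
 [557. 166.  69.]
 [557. 163.  71.]
 [556. 159.  73.]
 [557. 156.  70.]
 [557. 153.  69.]
 [558. 151.  61.]
 [553. 166.  70.]
 [554. 163.  69.]
 [553. 160.  70.]
 [554. 157.  68.]
 [553. 153.  70.]
 [554. 150.  67.]
 [550. 166.  73.]
 [550. 163.  72.]
 [550. 159.  72.]
 [549. 156.  72.]
 [551. 154.  66.]
 [552. 151.  61.]
 [547. 163.  69.]
 [547. 160.  70.]
 [548. 157.  66.]
 [547. 153.  69.]
 [546. 158.  56.]
 [546. 155.  56.]]
tongue z 13.226278852856922
coaster 50.052374950356466
```

Careful with the scale: shifts go in shares of 0.5 m and turns go in shares of pi rad. That gives: -0.425 m / 0.5 = -0.85, -0.372 m / 0.5 = -0.744, -0.468 rad / 3.1416 = -0.149.

move_arm([
  [0, 0, -0.0185, -0.106, -0.054, 0, 0],
  [0, 0, -0.0372, -0.212, -0.108, 0, 0],
  [0, 0, -0.0557, -0.318, -0.162, 0, 0],
  [0, 0, -0.0745, -0.424, -0.216, 0, 0],
  [0, 0, -0.0929, -0.53, -0.272, 0, 0],
  [0, 0, -0.1117, -0.638, -0.326, 0, 0],
  [0, 0, -0.1305, -0.744, -0.38, 0, 0],
  [0, 0, -0.149, -0.85, -0.434, 0, 0],
], grip_force=60)

```text
clock: 1.1
eef_pos: [554.5, 199.8, 231.1]
tcp_rot: [3.142, -0.0, -3.088]
contact_force: [0.3, 1.2, -1.3]
opening: -0.001
grasp_force: 0.0
```

```bash
cat >> h.py <<'E'
def st():
    s=sensors.sense();print(round(s['clock'],2),s['eef_pos'].round(1),s['tcp_rot'].round(3),'F',s['contact_force'].round(2),'T',s['wrist_torque'].round(2),'q',s['qpos'].round(2),round(s['opening'],2));return s
E
python3 -c "
from h import *
st();snap('side','s1')"
```

```text
1.1 [554.5 199.8 231.1] [ 3.142 -0.    -3.088] F [ 0.35  1.17 -1.31] T [ 0.01 -0.04  0.01] q [ 0.34  0.3   1.71  0.    1.13 -1.28] -0.0
```

View pics/s1.png

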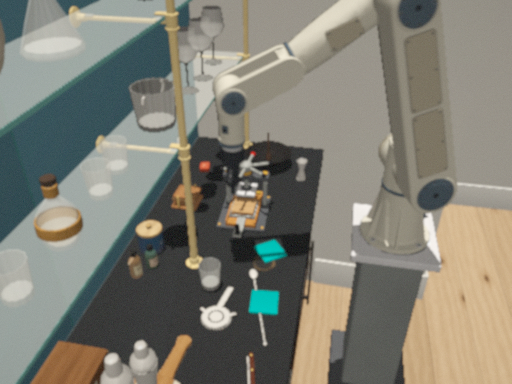

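The side view shows the wrist end at about (230,140), but the fingers aren't obvious there. I'll project the TCP to check.

```bash
python3 -c "
from h import *
s=st()
for n in('side','top'):
    im,d,cp=snap(n,n+'2');K=np.array(cp['camera_matrix']);T=np.linalg.inv(cp['world_from_camera'])
    for p in([554,200,231],[554,200,331],[553,158,70],[566,-56,185]):
        c=K@(T[:3,:3]@p+T[:3,3]);u,v=c[:2]/c[2];print(n,p,u.round(),v.round(),c[2].round(),d[int(v),int(u)])
a=cv2.imread('pics/side2.png')[60:260,150:350];b=cv2.imread('pics/top2.png')[90:290,180:380]
cv2.imwrite('pics/c3.png',cv2.resize(np.hstack([a,b]),None,fx=2,fy=2))"
```

```text
1.15 [558.5 194.8 231.2] [-3.139e+00  3.000e-03 -3.086e+00] F [ 3.06 -3.6   0.35] T [-0.16 -0.12  0.02] q [ 0.34  0.3   1.71 -0.    1.13 -1.29] -0.0
side [554, 200, 231] 233.0 193.0 1540.0 1523.3658
side [554, 200, 331] 232.0 166.0 1485.0 1445.0259
side [553, 158, 70] 237.0 224.0 1664.0 1672.674
side [566, -56, 185] 246.0 165.0 1777.0 1754.7756
top [554, 200, 231] 204.0 174.0 1061.0 924.37604
top [554, 200, 331] 198.0 165.0 963.0 838.087
top [553, 158, 70] 225.0 186.0 1217.0 582.0861
top [566, -56, 185] 295.0 173.0 1101.0 1084.0798
```

View pics/c3.png

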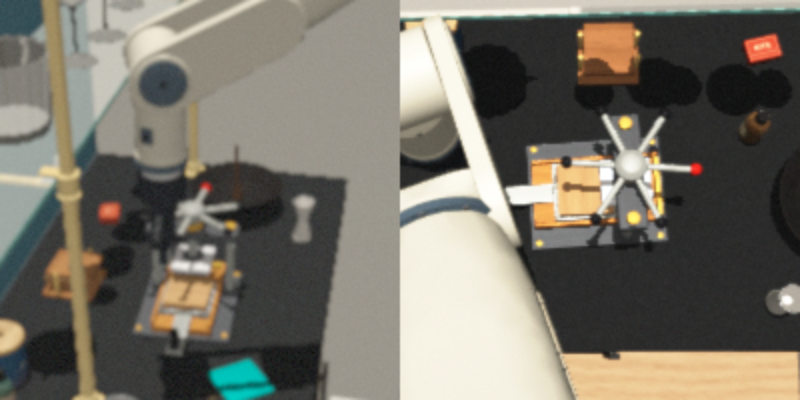

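The gripper is dark against the dark worktop, and the projection puts it above and behind the knob as planned. The wrist is clear of the shelf, so I'm lowering it.

Converted, 0.187 m / 0.5 = 0.374, 0.175 m / 0.5 = 0.35.

move_arm([
  [0, 0, 0, 0, 0, 0.08, 0],
  [0, 0, 0, 0, 0, 0.18, 0],
  [0, 0, 0, 0, 0, 0.28, 0],
  [0, 0, 0, 0, 0, 0.35, 0],
  [0, 0, 0, 0, 0, 0.374, 0],
  [0, 0, 0, 0, 0, 0.374, 0],
  [0, 0, 0, 0, 0, 0.374, 0],
])

```text
clock: 2.12
eef_pos: [554.5, 202.3, 45.8]
tcp_rot: [3.141, 0.002, -3.089]
contact_force: [0.8, 0.5, 0.7]
opening: -0.002
grasp_force: 0.0
```

```bash
python3 -c "
from h import *
st()"
```

```text
2.12 [554.5 202.3  45.8] [ 3.141e+00  2.000e-03 -3.089e+00] F [0.8  0.54 0.72] T [-0.02 -0.03 -0.03] q [ 0.35  0.53  1.84  0.    0.77 -1.28] -0.0
```

Converted, -0.048 m / 0.5 = -0.096, -0.03 m / 0.5 = -0.06.

move_arm([
  [0, 0, 0, 0, -0.012, 0, 0],
  [0, 0, 0, 0, -0.024, 0, 0],
  [0, 0, 0, 0, -0.036, 0, 0],
  [0, 0, 0, 0, -0.048, 0, 0],
  [0, 0, 0, 0, -0.06, 0, 0],
  [0, 0, 0, 0, -0.072, 0, 0],
  [0, 0, 0, 0, -0.084, 0, 0],
  [0, 0, 0, 0, -0.096, 0, 0],
])

```text
clock: 3.12
eef_pos: [556.5, 153.7, 44.6]
tcp_rot: [3.141, 0.001, -3.09]
contact_force: [0.8, 4.9, 2.9]
opening: -0.004
grasp_force: 2.7
```

```bash
python3 -c "
from h import *
st()"
```

```text
3.12 [556.5 153.7  44.6] [ 3.141e+00  1.000e-03 -3.090e+00] F [0.83 4.9  2.9 ] T [0.75 0.1  0.  ] q [ 0.27  0.52  1.87  0.    0.75 -1.36] -0.0
```

move_arm([
  [0, 0, 0, 0, -0.01, 0, 0],
  [0, 0, 0, 0, -0.02, 0, 0],
  [0, 0, 0, 0, -0.03, 0, 0],
  [0, 0, 0, 0, -0.04, 0, 0],
  [0, 0, 0, 0, -0.048, 0, 0],
  [0, 0, 0, 0, -0.056, 0, 0],
  [0, 0, 0, 0, -0.06, 0, 0],
])

```text
clock: 4.0
eef_pos: [558.0, 123.7, 44.6]
tcp_rot: [3.141, 0.001, -3.09]
contact_force: [-1.0, 5.7, 3.4]
opening: -0.002
grasp_force: 2.8
```

Converted, -0.007 m / 0.5 = -0.014, -0.002 m / 0.5 = -0.004.

move_arm([
  [0, 0, 0, 0, -0.004, 0, 0],
  [0, 0, 0, 0, -0.008, 0, 0],
  [0, 0, 0, 0, -0.012, 0, 0],
  [0, 0, 0, 0, -0.014, 0, 0],
])

```text
clock: 4.5
eef_pos: [558.3, 118.2, 44.6]
tcp_rot: [3.139, 0.001, -3.091]
contact_force: [-1.0, 18.5, 2.9]
opening: 0.001
grasp_force: 9.1
```

```bash
python3 -c "
from h import *
st()"
```

```text
4.5 [558.3 118.2  44.6] [ 3.139e+00  1.000e-03 -3.091e+00] F [-1.04 18.51  2.86] T [ 2.76  0.31 -0.07] q [ 0.2   0.51  1.88  0.    0.75 -1.42] 0.0
```

Converted, -0.19 m / 0.5 = -0.38, -0.17 m / 0.5 = -0.34.

move_arm([
  [0, 0, 0, 0, 0.026, 0, 0],
  [0, 0, 0, 0, 0.026, -0.1, 0],
  [0, 0, 0, 0, 0.026, -0.22, 0],
  [0, 0, 0, 0, 0.026, -0.34, 0],
  [0, 0, 0, 0, 0.026, -0.38, 0],
])

```text
clock: 5.12
eef_pos: [558.8, 129.7, 238.2]
tcp_rot: [-3.142, 0.005, -3.089]
contact_force: [-0.1, -0.6, -0.7]
opening: -0.0
grasp_force: 0.0
```

Converted, -0.251 m / 0.5 = -0.502, -0.005 m / 0.5 = -0.01, 0.094 rad / 3.1416 = 0.0299.

move_arm([
  [0, 0, 0.0064, -0.01, -0.09, 0, 0],
  [0, 0, 0.0127, -0.02, -0.19, 0, 0],
  [0, 0, 0.0191, -0.032, -0.3, 0, 0],
  [0, 0, 0.0255, -0.042, -0.4, 0, 0],
  [0, 0, 0.0299, -0.052, -0.48, 0, 0],
  [0, 0, 0.0299, -0.052, -0.502, 0, 0],
  [0, 0, 0.0299, -0.052, -0.502, 0, 0],
])

```text
clock: 6.0
eef_pos: [595.9, -119.9, 233.9]
tcp_rot: [3.142, -0.001, 3.099]
contact_force: [0.2, 0.2, -0.7]
opening: -0.004
grasp_force: 0.0
```

Run:
```python
from h import *
st()
im,d,cp=snap("top","top3");snap("wrist","w3")
a=cv2.imread("pics/top3.png")[130:240,205:345];b=cv2.imread("pics/w3.png")
cv2.imwrite("pics/c4.png",np.hstack([cv2.resize(a,(490,385)),cv2.resize(b,(310,385))]))
```

```text
6.0 [ 595.9 -119.9  233.9] [ 3.142e+00 -1.000e-03  3.099e+00] F [ 0.21  0.21 -0.71] T [ 0.06 -0.01  0.  ] q [-0.2   0.32  1.67 -0.    1.15 -1.73] -0.0
```

View pics/c4.png

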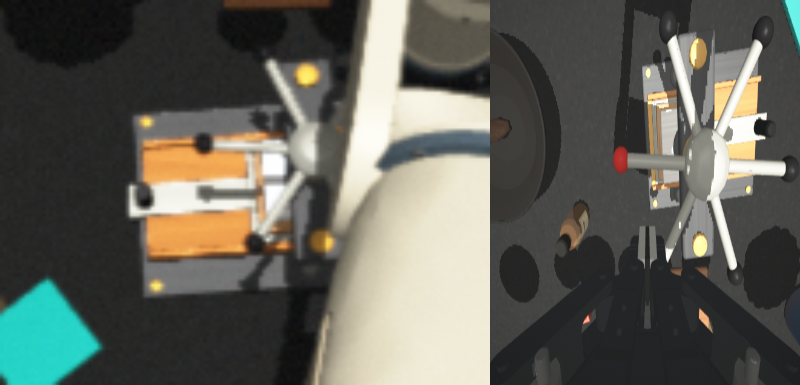

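The tray sits under the plate, with the knob at crop (143,195), about 151 mm from the hub, so it is home. The wrist view has the fingers between the red spoke, at (620,160), and the next spoke round. Next I descend and then work out the arc.

Converted, 0.061 m / 0.5 = 0.122, 0.055 m / 0.5 = 0.11.

move_arm([
  [0, 0, 0, 0, 0, 0.06, 0],
  [0, 0, 0, 0, 0, 0.11, 0],
  [0, 0, 0, 0, 0, 0.122, 0],
  [0, 0, 0, 0, 0, 0.122, 0],
])

```text
clock: 6.6
eef_pos: [596.5, -118.8, 173.5]
tcp_rot: [3.142, -0.0, 3.101]
contact_force: [-0.2, 0.0, 0.5]
opening: 0.002
grasp_force: 0.0
```

```bash
cat >> h.py <<'E'
HUB=np.array([566.7,-56.1])
def arc(angs,off=16.,r=70.):
    s=st();p=s['eef_pos'][:2];y0=s['tcp_rot'][2]
    ex=np.array([np.cos(y0),np.sin(y0)]);ey=np.array([np.sin(y0),-np.cos(y0)])
    for a in np.radians(angs):
        ra=np.array([np.cos(a),np.sin(a)]);t=np.array([np.sin(a),-np.cos(a)])
        d=HUB+r*ra-off*t-p; yaw=a-np.pi/2
        turn=-((yaw-y0+np.pi)%(2*np.pi)-np.pi)
        print(round(np.degrees(a),1),[0,0,round(turn,3),round(d@ex/1000,4),round(d@ey/1000,4),0,0])
def load():
    s=sensors.sense();f=s['contact_force'][:2];d=s['eef_pos'][:2]-HUB;y=s['tcp_rot'][2]
    a=y+np.pi/2;t=np.array([np.sin(a),-np.cos(a)])
    x=np.array([-t[1],t[0]])  # unused radial
    M=d[0]*f[1]-d[1]*f[0]
    print('F.t',round(float(-f@t),2),'moment Nm',round(M/1000,3),'pin ang',np.degrees(np.arctan2(d[1],d[0])).round(2),'r',np.linalg.norm(d).round(1))
E
python3 -c "
from h import *
arc([-85,-90,-94,-98,-102,-106,-110,-114]);load()"
```

```text
6.6 [ 596.5 -118.8  173.5] [ 3.142 -0.     3.101] F [-0.21  0.03  0.53] T [ 0.03 -0.04 -0.02] q [-0.2   0.39  1.72  0.    1.03 -1.73] 0.0
-85.0 [0, 0, np.float64(-0.128), np.float64(0.0075), np.float64(-0.0059), 0, 0]
-90.0 [0, 0, np.float64(-0.041), np.float64(0.0135), np.float64(-0.0078), 0, 0]
-94.0 [0, 0, np.float64(0.029), np.float64(0.0183), np.float64(-0.009), 0, 0]
-98.0 [0, 0, np.float64(0.099), np.float64(0.0233), np.float64(-0.0098), 0, 0]
-102.0 [0, 0, np.float64(0.169), np.float64(0.0283), np.float64(-0.0102), 0, 0]
-106.0 [0, 0, np.float64(0.239), np.float64(0.0333), np.float64(-0.0104), 0, 0]
-110.0 [0, 0, np.float64(0.308), np.float64(0.0383), np.float64(-0.0101), 0, 0]
-114.0 [0, 0, np.float64(0.378), np.float64(0.0433), np.float64(-0.0095), 0, 0]
F.t -0.21 moment Nm -0.012 pin ang -64.61 r 69.4
```

Converted, 0.0433 m / 0.5 = 0.0866, 0.0383 m / 0.5 = 0.0766, 0.378 rad / 3.1416 = 0.1203.

move_arm([
  [0, 0, -0.0131, 0.015, -0.0118, 0, 0],
  [0, 0, -0.0131, 0.027, -0.0156, 0, 0],
  [0, 0, 0.0092, 0.0366, -0.018, 0, 0],
  [0, 0, 0.0315, 0.0466, -0.0196, 0, 0],
  [0, 0, 0.0538, 0.0566, -0.0204, 0, 0],
  [0, 0, 0.0761, 0.0666, -0.0208, 0, 0],
  [0, 0, 0.098, 0.0766, -0.0202, 0, 0],
  [0, 0, 0.1203, 0.0866, -0.019, 0, 0],
])

```text
clock: 7.6
eef_pos: [553.9, -127.9, 174.4]
tcp_rot: [3.142, 0.004, 2.719]
contact_force: [2.1, -3.5, -2.3]
opening: 0.002
grasp_force: 2.0
```

```bash
python3 -c "
from h import *
load();arc([-114-4*i for i in range(1,9)])"
```

```text
F.t 3.34 moment Nm 0.195 pin ang -100.07 r 72.9
7.6 [ 553.9 -127.9  174.4] [3.142 0.004 2.719] F [ 2.09 -3.48 -2.28] T [-0.55 -0.47  0.12] q [-0.23  0.33  1.81 -0.    1.   -1.38] 0.0
-118.0 [0, 0, np.float64(0.066), np.float64(0.0065), np.float64(-0.0002), 0, 0]
-122.0 [0, 0, np.float64(0.136), np.float64(0.0115), np.float64(-0.0008), 0, 0]
-126.0 [0, 0, np.float64(0.205), np.float64(0.0165), np.float64(-0.0011), 0, 0]
-130.0 [0, 0, np.float64(0.275), np.float64(0.0215), np.float64(-0.001), 0, 0]
-134.0 [0, 0, np.float64(0.345), np.float64(0.0265), np.float64(-0.0006), 0, 0]
-138.0 [0, 0, np.float64(0.415), np.float64(0.0314), np.float64(0.0002), 0, 0]
-142.0 [0, 0, np.float64(0.485), np.float64(0.0363), np.float64(0.0013), 0, 0]
-146.0 [0, 0, np.float64(0.554), np.float64(0.0411), np.float64(0.0028), 0, 0]
```

```bash
cat >> h.py <<'E'
def rel(steps,off=16.,r=70.):
    # rows relative to a commanded arc pose; tool x = tangent, tool y = r(a) direction sign
    a0=np.radians(-114);f=lambda a:r*np.array([np.cos(a),np.sin(a)])-off*np.array([np.sin(a),-np.cos(a)])
    y0=a0-np.pi/2;ex=np.array([np.cos(y0),np.sin(y0)]);ey=np.array([np.sin(y0),-np.cos(y0)])
    for s in steps:
        d=f(a0-np.radians(s))-f(a0);print(s,round(float(np.radians(s)),3),round(float(d@ex)/1000,4),round(float(d@ey)/1000,4))
E
python3 -c "
from h import *
rel([1,2,3,4,6,8,10,12,14,16,20,24,28,32])"
```

```text
1 0.017 0.0012 -0.0003
2 0.035 0.0025 -0.0005
3 0.052 0.0037 -0.0007
4 0.07 0.0049 -0.0009
6 0.105 0.0074 -0.0013
8 0.14 0.0099 -0.0015
10 0.175 0.0124 -0.0017
12 0.209 0.0149 -0.0018
14 0.244 0.0174 -0.0018
16 0.279 0.0199 -0.0017
20 0.349 0.0249 -0.0013
24 0.419 0.0299 -0.0005
28 0.489 0.0347 0.0007
32 0.559 0.0395 0.0022
```

Converted, 0.0395 m / 0.5 = 0.079, 0.0347 m / 0.5 = 0.0694, 0.559 rad / 3.1416 = 0.1779.

move_arm([
  [0, 0, 0.0223, 0.0098, -0.0018, 0, 0],
  [0, 0, 0.0446, 0.0198, -0.003, 0, 0],
  [0, 0, 0.0665, 0.0298, -0.0036, 0, 0],
  [0, 0, 0.0888, 0.0398, -0.0034, 0, 0],
  [0, 0, 0.1111, 0.0498, -0.0026, 0, 0],
  [0, 0, 0.1334, 0.0598, -0.001, 0, 0],
  [0, 0, 0.1557, 0.0694, 0.0014, 0, 0],
  [0, 0, 0.1779, 0.079, 0.0044, 0, 0],
])

```text
clock: 8.6
eef_pos: [518.3, -110.0, 174.5]
tcp_rot: [3.141, 0.003, 2.16]
contact_force: [0.3, -5.4, 1.2]
opening: 0.005
grasp_force: 2.1
```

```bash
python3 -c "
from h import *
st();load()"
```

```text
8.6 [ 518.3 -110.   174.5] [3.141e+00 3.000e-03 2.160e+00] F [ 0.35 -5.37  1.19] T [-0.84  0.03  0.02] q [-0.21  0.27  1.89 -0.    0.98 -0.8 ] 0.0
F.t 4.66 moment Nm 0.279 pin ang -131.91 r 72.5
```

Converted, 0.0199 m / 0.5 = 0.0398, 0.0174 m / 0.5 = 0.0348, 0.279 rad / 3.1416 = 0.0888.

move_arm([
  [0, 0, 0.0111, 0.005, -0.001, 0, 0],
  [0, 0, 0.0223, 0.0098, -0.0018, 0, 0],
  [0, 0, 0.0334, 0.0148, -0.0026, 0, 0],
  [0, 0, 0.0446, 0.0198, -0.003, 0, 0],
  [0, 0, 0.0557, 0.0248, -0.0034, 0, 0],
  [0, 0, 0.0665, 0.0298, -0.0036, 0, 0],
  [0, 0, 0.0777, 0.0348, -0.0036, 0, 0],
  [0, 0, 0.0888, 0.0398, -0.0034, 0, 0],
])

```text
clock: 9.6
eef_pos: [505.5, -93.9, 174.0]
tcp_rot: [3.14, 0.001, 1.882]
contact_force: [-1.0, -4.5, 2.6]
opening: -0.0
grasp_force: 1.9
```

```bash
python3 -c "
from h import *
st();load()"
```

```text
9.6 [505.5 -93.9 174. ] [3.140e+00 1.000e-03 1.882e+00] F [-0.97 -4.51  2.62] T [-0.62  0.11  0.02] q [-0.19  0.25  1.92 -0.    0.97 -0.5 ] -0.0
F.t 4.0 moment Nm 0.239 pin ang -148.3 r 71.9
```

Converted, 0.0199 m / 0.5 = 0.0398, 0.0174 m / 0.5 = 0.0348, 0.279 rad / 3.1416 = 0.0888.

move_arm([
  [0, 0, 0.0111, 0.005, -0.001, 0, 0],
  [0, 0, 0.0223, 0.0098, -0.0018, 0, 0],
  [0, 0, 0.0334, 0.0148, -0.0026, 0, 0],
  [0, 0, 0.0446, 0.0198, -0.003, 0, 0],
  [0, 0, 0.0557, 0.0248, -0.0034, 0, 0],
  [0, 0, 0.0665, 0.0298, -0.0036, 0, 0],
  [0, 0, 0.0777, 0.0348, -0.0036, 0, 0],
  [0, 0, 0.0888, 0.0398, -0.0034, 0, 0],
])

```text
clock: 10.6
eef_pos: [497.2, -75.4, 173.8]
tcp_rot: [3.141, 0.001, 1.603]
contact_force: [-2.0, -3.4, 2.1]
opening: 0.002
grasp_force: 1.9
```

```bash
python3 -c "
from h import *
st();load()"
```

```text
10.6 [497.2 -75.4 173.8] [3.141e+00 1.000e-03 1.603e+00] F [-2.04 -3.38  2.1 ] T [-0.59  0.25  0.07] q [-0.15  0.23  1.95 -0.    0.96 -0.18] 0.0
F.t 3.31 moment Nm 0.196 pin ang -164.5 r 72.2
```

Converted, 0.0099 m / 0.5 = 0.0198, 0.0074 m / 0.5 = 0.0148, 0.07 rad / 3.1416 = 0.0223.

move_arm([
  [0, 0, 0.0111, 0.005, -0.001, 0, 0],
  [0, 0, 0.0223, 0.0098, -0.0018, 0, 0],
  [0, 0, 0.0334, 0.0148, -0.0026, 0, 0],
  [0, 0, 0.0446, 0.0198, -0.003, 0, 0],
])

```text
clock: 11.1
eef_pos: [495.0, -65.5, 173.6]
tcp_rot: [-3.141, 0.001, 1.463]
contact_force: [-2.6, -3.7, 1.8]
opening: -0.002
grasp_force: 1.9
```

```bash
python3 -c "
from h import *
st();load()"
```

```text
11.1 [495.  -65.5 173.6] [-3.141e+00  1.000e-03  1.463e+00] F [-2.61 -3.67  1.78] T [-0.58  0.35  0.03] q [-0.13  0.23  1.95 -0.    0.96 -0.03] -0.0
F.t 3.93 moment Nm 0.239 pin ang -172.54 r 72.3
```

Converted, 0.0099 m / 0.5 = 0.0198, 0.0074 m / 0.5 = 0.0148, 0.14 rad / 3.1416 = 0.0446.

move_arm([
  [0, 0, 0.0111, 0.005, -0.001, 0, 0],
  [0, 0, 0.0223, 0.0098, -0.0018, 0, 0],
  [0, 0, 0.0334, 0.0148, -0.0026, 0, 0],
  [0, 0, 0.0446, 0.0198, -0.003, 0, 0],
])

```text
clock: 11.6
eef_pos: [494.3, -55.4, 173.6]
tcp_rot: [-3.141, 0.001, 1.323]
contact_force: [-2.3, -3.8, 2.1]
opening: 0.003
grasp_force: 1.9
```

```bash
python3 -c "
from h import *
st();load()"
```

```text
11.6 [494.3 -55.4 173.6] [-3.141e+00  1.000e-03  1.323e+00] F [-2.3  -3.8   2.13] T [-0.55  0.4   0.01] q [-0.11  0.22  1.96 -0.    0.96  0.13] 0.0
F.t 4.25 moment Nm 0.277 pin ang 179.45 r 72.4
```

Converted, 0.0099 m / 0.5 = 0.0198, 0.0074 m / 0.5 = 0.0148, 0.14 rad / 3.1416 = 0.0446.

move_arm([
  [0, 0, 0.0111, 0.005, -0.001, 0, 0],
  [0, 0, 0.0223, 0.0098, -0.0018, 0, 0],
  [0, 0, 0.0334, 0.0148, -0.0026, 0, 0],
  [0, 0, 0.0446, 0.0198, -0.003, 0, 0],
])

```text
clock: 12.1
eef_pos: [495.1, -45.4, 173.4]
tcp_rot: [-3.14, 0.001, 1.183]
contact_force: [-3.3, -2.2, 1.7]
opening: 0.005
grasp_force: 2.0
```

```bash
python3 -c "
from h import *
st();load()"
```

```text
12.1 [495.1 -45.4 173.4] [-3.140e+00  1.000e-03  1.183e+00] F [-3.26 -2.16  1.69] T [-0.48  0.46  0.01] q [-0.09  0.22  1.96 -0.    0.96  0.29] 0.01
F.t 3.23 moment Nm 0.189 pin ang 171.48 r 72.4
```

Converted, 0.0099 m / 0.5 = 0.0198, 0.0074 m / 0.5 = 0.0148, 0.07 rad / 3.1416 = 0.0223.

move_arm([
  [0, 0, 0.0111, 0.005, -0.001, 0, 0],
  [0, 0, 0.0223, 0.0098, -0.0018, 0, 0],
  [0, 0, 0.0334, 0.0148, -0.0026, 0, 0],
  [0, 0, 0.0446, 0.0198, -0.003, 0, 0],
])

```text
clock: 12.6
eef_pos: [497.2, -35.5, 173.3]
tcp_rot: [-3.14, 0.001, 1.043]
contact_force: [-3.0, -3.8, 2.3]
opening: -0.001
grasp_force: 2.0
```

```bash
python3 -c "
from h import *
st();load()"
```

```text
12.6 [497.2 -35.5 173.3] [-3.140e+00  1.000e-03  1.043e+00] F [-3.   -3.76  2.35] T [-0.36  0.68  0.02] q [-0.07  0.23  1.95 -0.    0.96  0.45] -0.0
F.t 4.76 moment Nm 0.323 pin ang 163.52 r 72.5
```

Converted, 0.0049 m / 0.5 = 0.0098, 0.0025 m / 0.5 = 0.005, 0.07 rad / 3.1416 = 0.0223.

move_arm([
  [0, 0, 0.0111, 0.005, -0.001, 0, 0],
  [0, 0, 0.0223, 0.0098, -0.0018, 0, 0],
])

```text
clock: 12.85
eef_pos: [498.8, -30.8, 173.3]
tcp_rot: [-3.14, 0.001, 0.973]
contact_force: [-3.2, -1.5, 2.3]
opening: -0.003
grasp_force: 2.0
```

```bash
python3 -c "
from h import *
st();load()"
```

```text
12.85 [498.8 -30.8 173.3] [-3.14e+00  1.00e-03  9.73e-01] F [-3.22 -1.5   2.28] T [-0.37  0.64  0.05] q [-0.06  0.23  1.95 -0.    0.96  0.53] -0.0
F.t 3.05 moment Nm 0.183 pin ang 159.53 r 72.4
```

```bash
cat >> h.py <<'E'
def mt(L=.165):
    s=sensors.sense();T=s['wrist_torque'];f=np.array([-T[1],T[0]])/L;d=s['eef_pos'][:2]-HUB
    print('torque-based moment',round((d[0]*f[1]-d[1]*f[0])/1000,3))
E
python3 -c "
import numpy as np
H=np.array([566.7,-56.1])
for p,T in [((518.3,-110),(-.84,.03)),((505.5,-93.9),(-.62,.11)),((497.2,-75.4),(-.59,.25)),((495,-65.5),(-.58,.35)),((494.3,-55.4),(-.55,.40)),((495.1,-45.4),(-.48,.46)),((497.2,-35.5),(-.36,.68)),((498.8,-30.8),(-.37,.64))]:
    d=np.array(p)-H;f=np.array([-T[1],T[0]])/.165;print(round((d[0]*f[1]-d[1]*f[0])/1000,3))"
```

```text
0.237
0.205
0.219
0.232
0.243
0.238
0.237
0.25
```

Converted, 0.0074 m / 0.5 = 0.0148, 0.0049 m / 0.5 = 0.0098, 0.105 rad / 3.1416 = 0.0334.

move_arm([
  [0, 0, 0.0111, 0.005, -0.001, 0, 0],
  [0, 0, 0.0223, 0.0098, -0.0018, 0, 0],
  [0, 0, 0.0334, 0.0148, -0.0026, 0, 0],
])

```text
clock: 13.22
eef_pos: [501.8, -23.9, 173.3]
tcp_rot: [-3.14, 0.001, 0.868]
contact_force: [-4.1, -1.3, 1.7]
opening: 0.001
grasp_force: 2.1
```

```bash
python3 -c "
from h import *
st();load();mt()"
```

```text
13.22 [501.8 -23.9 173.3] [-3.14e+00  1.00e-03  8.68e-01] F [-4.13 -1.34  1.68] T [-0.28  0.7   0.01] q [-0.05  0.23  1.95  0.    0.96  0.65] 0.0
F.t 3.69 moment Nm 0.22 pin ang 153.62 r 72.5
torque-based moment 0.249
```

Converted, 0.0099 m / 0.5 = 0.0198, 0.0074 m / 0.5 = 0.0148, 0.14 rad / 3.1416 = 0.0446.

move_arm([
  [0, 0, 0.0111, 0.005, -0.001, 0, 0],
  [0, 0, 0.0223, 0.0098, -0.0018, 0, 0],
  [0, 0, 0.0334, 0.0148, -0.0026, 0, 0],
  [0, 0, 0.0446, 0.0198, -0.003, 0, 0],
])

```text
clock: 13.72
eef_pos: [506.4, -15.5, 173.2]
tcp_rot: [-3.139, 0.003, 0.728]
contact_force: [-6.8, -2.4, 4.6]
opening: 0.001
grasp_force: 3.4
```

```bash
python3 -c "
from h import *
st();load();mt()"
```

```text
13.72 [506.4 -15.5 173.2] [-3.139e+00  3.000e-03  7.280e-01] F [-6.76 -2.39  4.59] T [-0.36  1.12  0.01] q [-0.03  0.24  1.94 -0.    0.97  0.81] 0.0
F.t 6.64 moment Nm 0.419 pin ang 146.04 r 72.7
torque-based moment 0.408
```

Converted, 0.0012 m / 0.5 = 0.0024, -0.0003 m / 0.5 = -0.0006, 0.017 rad / 3.1416 = 0.0054.

move_arm([
  [0, 0, 0.0054, 0.0024, -0.0006, 0, 0],
  [0, 0, 0.0054, 0.0024, -0.0006, 0, 0],
  [0, 0, 0.0054, 0.0024, -0.0006, 0, 0],
])

```text
clock: 14.1
eef_pos: [507.1, -14.4, 173.2]
tcp_rot: [-3.139, 0.003, 0.712]
contact_force: [-6.4, -1.9, 2.8]
opening: -0.004
grasp_force: 2.9
```

```bash
python3 -c "
from h import *
st();load();mt()"
```

```text
14.1 [507.1 -14.4 173.2] [-3.139e+00  3.000e-03  7.120e-01] F [-6.44 -1.91  2.82] T [-0.34  1.    0.08] q [-0.03  0.24  1.94 -0.    0.97  0.83] -0.0
F.t 6.12 moment Nm 0.382 pin ang 145.03 r 72.7
torque-based moment 0.375
```

Converted, -0.12 m / 0.5 = -0.24, -0.11 m / 0.5 = -0.22.

move_arm([
  [0, 0, 0, -0.01, 0, 0, 0],
  [0, 0, 0, -0.024, 0, 0, 0],
  [0, 0, 0, -0.028, 0, 0, 0],
  [0, 0, 0, -0.028, 0, -0.04, 0],
  [0, 0, 0, -0.028, 0, -0.12, 0],
  [0, 0, 0, -0.028, 0, -0.22, 0],
  [0, 0, 0, -0.028, 0, -0.24, 0],
  [0, 0, 0, -0.028, 0, -0.24, 0],
])

```text
clock: 15.1
eef_pos: [498.7, -23.8, 293.6]
tcp_rot: [3.141, -0.001, 0.713]
contact_force: [0.0, -0.5, -0.7]
opening: 0.002
grasp_force: 0.0
```

Run:
```python
from h import *
st();im,d,cp=snap("wrist","w5");snap("side","s5")
a=cv2.imread("pics/s5.png")[120:250,180:310];b=cv2.imread("pics/w5.png")
cv2.imwrite("pics/c5.png",np.hstack([cv2.resize(a,(384,384)),cv2.resize(b,(410,384))]))
```

```text
15.1 [498.7 -23.8 293.6] [ 3.141e+00 -1.000e-03  7.130e-01] F [ 0.03 -0.53 -0.7 ] T [0.   0.03 0.01] q [-0.05  0.09  1.82  0.    1.22  0.81] 0.0
```

View pics/c5.png

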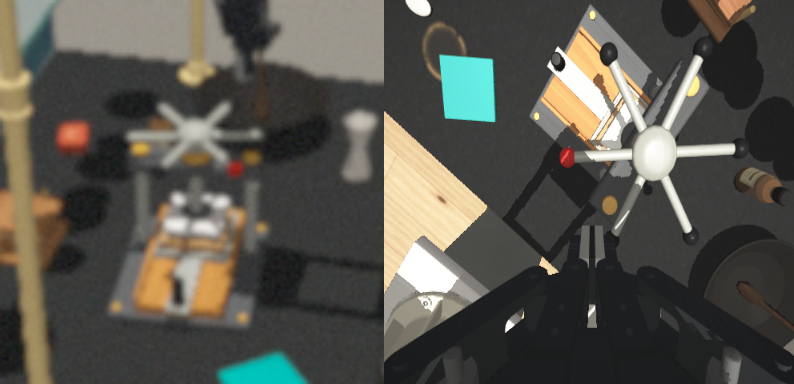

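The pictures show the tray under the lowered plate and the red spoke turned round to (567,157). The fingers are clear of everything and the bystanders still stand. The torque rise puts clamping at roughly 20–30 N, so I'm handing in.

```bash
python3 -c "
from h import *
print(order.sign_off())"
```

```text
the job is handed in; nothing more can be done
None
```

The job is handed in, with no verdict returned: the tray is home against the stop, the coasters are clamped at an estimated 20–30 N (from the felt torque), and the arm is clear with the bystanders untouched.

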